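Set the rest pins and hold the tile stand's sprung jaw open

ROBOT

A 6-joint arm with a two-finger parallel gripper is mounted at the origin on the work surface. World frame = base frame: x ahead of the robot, y to its left, z up, the work surface at z = 0. Lengths are in m, angles in rad, forces in N, time in s.
With the tool pointing down it reaches from about 0.35 to 0.975 m from the base axis. Payload 4.9 kg.
Tool frame: the origin (TCP) lies on the centre line of the jaws, within the pads' length; the fingertips stand 14 mm ahead of it and the grasp point (between the pads) lies 5 mm behind it (manip.nose_length is the distance from the TCP to the fingertips, in m); z points along the fingers, y is the line along which they close (so a half turn about z gives the same grasp; the last joint's range is limited). The gripper opens to 85 mm and grips with 20 to 120 N. Pads are 22 mm wide; open, the fingers measure 114 mm over their backs; the gripper's body (76 mm by 85 mm) begins 54 mm behind the grasp point. The pads swing forward as they close: fully open they stand 13 mm farther back than shut.
Start: joints at [1.122, 0.053, 1.613, -0, 1.476, -0.119], TCP at [0.202, 0.591, 0.245] pointing down, gripper open.
Joint ranges: [-3.01, 3.01], [-1.01, 2.22], [0.06, 2.58], [-1.02, 4.17], [0.09, 2.62], [-3.14, 3.14]. Speed limits (rad/s): [2.57, 2.57, 3.14, 3.14, 3.14, 3.14].

INTERFACE

Orientations are given as a unit quaternion [w, x, y, z].
In Python, from plant import manip, imaging gives the robot as it stands.
- The arm moves only by the tool play_rows, never from a script. Its argument "commands" is a list of rows, each a list of 6 numbers: the shift along the tool's x, y, z in mm, then the turn, a rotation vector about the tool's x, y, z in degrees. A call has 1 to 5 rows; each row shifts and turns the commanded pose from where the row before left it, along the tool's axes as they then stand; what a row does not reach is not made up. A row lasts 1/12 s, in which the tool goes at most 41.7 mm and 7.16 degrees, less where a joint would pass 70% of its speed; a pose out of reach is approached as far as the arm can. A call is refused whole if a number of a shift passes 41.7 or a number of a turn 7.16, either way. A call with a gripper value outside its range is refused whole. "hand" is the finger opening in mm, from 0 to 85.4, set as the call begins (left out, the last holds). The fingers move at their own pace and stop on an object; the grip force is fixed at half the most. Time passes only in rows, so rows that do not move let the fingers close. It gives the time, the measured TCP pose, the force, the opening and the grip force at its end, in the units of the state.
- manip.state(): the state, without advancing time (a new reading comes with each control period).
- imaging.grab_frame(name): name is "scene" or "top" or "wrist"; returns a dict with "image" (480x640x3 uint8, red, green, blue), "fx", "fy", "cx", "cy" (pixels), "R" (3x3) and "t" (3): a world point X has camera coordinates R X + t; the wrist camera has in their place "mount" (4x4, takes a point from camera to tool coordinates, whose origin is the TCP and whose axes are the flange's). Camera axes: x right, y down, z forward; pixel columns grow to the right and rows downward; lengths in m; the calibration is good to about 2 mm. A picture is of the moment at which its call begins: read the wrist's pose just before it. There is no depth.
- manip.job_done(): hands the job in; it is judged then, once.
The state is a dict: "time": time; "joint_pos": joint angles; "joint_vel": joint speeds; "joint_efforts": joint torques, N m; "tool_pos": TCP position; "tool_rot": TCP orientation; "contact_force": force on the tool from outside, world axes, zero at the start; "ft_torque": the same for the moment, N m; "gripper_width": opening from 0.0 (shut) to 1.0 (fully open); "grasp_force": force on a finger pad.
Only numpy, scipy, OpenCV 4.12 (cv2) and the standard library are available. Lean on these libraries where they do the work, as an engineer would, in place of code of your own. Each camera call takes 0.05 s, during which the arm holds its last target. There are 200 camera calls.

TASK

Get the tile stand ready for the next flat tile: stand the two loose rest pins fully home in the two empty holes, each in the row with the pin of its own length, then take hold of the black pull bar, draw the sprung jaw back until its yellow pointer is in line with the red marker, and keep it there so that a workmate can lay the tile in. Finish while still holding the bar at the marker, do not let go; leave the clay tile, the glaze jar and the brush where they are.

Things in the scene. Friction and masses are not known exactly. Their poses are not given: they have to be found in the camera images.
- tile_stand: Fixed aluminium plate, 270 x 160 x 22 mm, blue fence at its +x end, blue bracket near its -x end (tops 82 and 80 mm above bench). Origin at bench height; x runs from pull bar to fence, y across, z up. Plate spans x -105..165, y +-80 mm. Fence face x = 139. Bracket x -70..-84; two spring barrels 24 mm thick (y +-45, 56 mm above bench) reach to x = -115.
- hole_a1 (a point): Mouth centre of a round hole in the plate's top face (22 mm above the bench), at stand x = 40, y = +40 mm. Row a (y = +40) is hole_a1 and hole_a2. Always empty at the start. All four holes are 18 mm wide, 16 mm deep, blind, with a 2 mm chamfer.
- hole_a2 (a point): Mouth centre of the hole at stand x = 100, y = +40 mm (row a); at the start it holds a seated pin, long or short.
- hole_b1 (a point): Mouth centre of the hole at stand x = 40, y = -40 mm. Row b (y = -40) is hole_b1 and hole_b2. At the start it holds the other seated pin.
- hole_b2 (a point): Mouth centre of the hole at stand x = 100, y = -40 mm (row b); always empty at the start.
- long_pin: Loose white ceramic rest pin, 16 mm diameter, 74 mm long, standing upright on the ware board; origin at the centre of its foot, z up along the pin. The top 7 mm tapers. About 36 g. Home in a hole its foot is 6 mm above the bench.
- short_pin: Loose white ceramic rest pin like the long one but 56 mm long, standing on the same board; origin at the centre of its foot, top 7 mm tapered. About 27 g.
- seated_long: A 74 mm pin already seated 16 mm deep in hole_a2 or hole_b1 (it stands 58 mm out of the plate): it shows the row for long pins. Origin at the centre of its foot, 6 mm above the bench.
- seated_short: A 56 mm pin already seated in the other one of hole_a2 and hole_b1 (40 mm out of the plate): it shows the row for short pins. Origin at the centre of its foot.
- ware_board: Fixed wooden board 200 x 140 x 12 mm lying on the bench under the loose pins; origin at the centre of its underside.
- jaw (a joint): How far the sprung jaw is pulled back, m: 0 shut, 0.056 the stop. Springs push it shut with 4.5 N at 0, plus 1.5 N per 10 mm; let go, it runs shut. Pulling moves jaw, rods, pointer and bar together along the stand's -x. Jaw plate 120 mm wide, top 80 mm above bench, face at stand x = 2 mm when shut.
- pull_bar (a point): Black crossbar of the jaw on two 10 mm rods at y +-45 mm: 16 mm thick along the pull, 112 mm long across, 22 mm tall. This point is its centre, 56 mm above bench, stand x = -160 mm when shut; pull to the stand's -x. Between the rods it can be gripped from above, a finger each side of its thickness; 37 mm clear to the spring barrels, open bench below.
- pointer (a point): Tip of the yellow pointer on the jaw's side, 4 mm wide, 34 mm above the bench, at stand x = -8, y = 72 mm when shut; it moves with the jaw.
- marker: Red size marker clipped on the plate's +y edge, with an upright blade 4 mm thick, 44 mm high. Origin at bench height in the blade's middle plane; axes as the stand's. It stands 22 to 48 mm from the shut pointer, towards the pull; in line means the pointer's x in this frame is 0.
- clay_tile: Bystander: buff half-round clay tile, 150 mm long, 100 mm wide, 70 mm high with its knob; origin on the bench under its middle. Leave alone.
- glaze_jar: Bystander: amber jar with white lid, 72 mm wide, 100 mm high; origin at the centre of its foot. Leave alone.
- brush: Bystander: flat brush 190 mm long, lying on the bench. Leave alone.

How it is judged:
On the way, in this order (a step that is already met when the one before it is completed fails the run):
1. both loose pins stand home in the empty holes of their own rows, let go (((horizontal distance between long_pin and hole_a1 below 0.003 m and horizontal distance between seated_long and hole_a2 below 0.003 m and horizontal distance between short_pin and hole_b2 below 0.003 m and horizontal distance between seated_short and hole_b1 below 0.003 m) or (horizontal distance between long_pin and hole_b2 below 0.003 m and horizontal distance between seated_long and hole_b1 below 0.003 m and horizontal distance between short_pin and hole_a1 below 0.003 m and horizontal distance between seated_short and hole_a2 below 0.003 m)) and angle between each of long_pin, short_pin, seated_long, seated_short's own z axis and vertical below 0.1 rad and z of each of long_pin, short_pin, seated_long, seated_short in the frame of tile_stand below 0.009 m and contact force between each of long_pin, short_pin and the fingers below 0.1 N), for 0.2 s.
2. the jaw is drawn back by its bar until the pointer is in line with the marker (x of pointer in the frame of marker between -0.004 and 0.004 m and contact force between the fingers and jaw above 2 N and distance between the grasp point and pull_bar below 0.06 m), for 0.2 s.
At the end, for the whole second after the job is handed in: Fingers still hold the bar (over 2 N, within 60 mm of its centre), pointer at rest within 4 mm of the marker's line, nothing wedging the jaw; all four pins home and upright (3 mm of hole centre, 3 mm of home height, 0.1 rad), long ones in one row, short ones in the other; loose two let go (all of step 1 and all of step 2 and velocity of joint jaw between -0.02 and 0.02 m/s and contact force between jaw and long_pin below 0.2 N and contact force between jaw and short_pin below 0.2 N and contact force between jaw and seated_long below 0.2 N and contact force between jaw and seated_short below 0.2 N and contact force between jaw and clay_tile below 0.2 N and contact force between jaw and glaze_jar below 0.2 N and contact force between jaw and brush below 0.2 N); the arm keeps its last pose, push and grip.
It fails at once if the clay tile is pushed, lifted or knocked away (more than 30 mm) (distance of clay_tile from where it was at the start of the episode above 0.03 m).
It fails at once if the glaze jar is pushed, lifted or knocked away (more than 30 mm) (distance of glaze_jar from where it was at the start of the episode above 0.03 m).
It fails at once if the brush is pushed, lifted or knocked away (more than 30 mm) (distance of brush from where it was at the start of the episode above 0.03 m).
It also fails if it takes over 67 s, if anything falls off the work surface, if the arm or the gripper's body presses on something with over 40 N, if the wrist force passes 120 N, or if a joint passes its speed limit or range.

## Working session

There is one attempt and no reset: what is moved stays moved. The work goes in short steps, Python scripts to look and compute and a tool call to move; the robot and the scene stay as the last step left them, time stands still between calls to the robot, and variables do not carry over. Pictures are saved under pics/ and viewed, at most 10 in all, crops included, and the job is handed in when it is done.

Besides the shell and the picture viewer there is one more tool, called after "Emit:" by a JSON object that holds its "api" and its "payload", one argument or row to a line. play_rows: Moves the arm, as the interface text tells. Its arguments: {"type":"object","properties":{"commands":{"type":"array","items":{"type":"array","items":{"type":"number"}}},"hand":{"type":"number"}},"required":["commands"]}

```bash
mkdir -p pics; python3 - <<'E'
from plant import manip, imaging
import cv2
print(manip.state())
for n in("scene","top"):
    f=imaging.grab_frame(n); cv2.imwrite(f"pics/{n}0.png",f["image"][:,:,::-1])
    print(n,{k:f[k] for k in f if k!="image"})
f=imaging.grab_frame("wrist");cv2.imwrite("pics/w0.png",f["image"][:,:,::-1]);print(f["mount"],f["fx"])
E
```

```text
{'time': 0.0, 'joint_pos': array([ 1.12201260e+00,  5.33581325e-02,  1.61433352e+00,  2.89379322e-05,
        1.47599743e+00, -1.19030137e-01]), 'joint_vel': array([-0.00053309,  0.00051951,  0.00022829,  0.00173959,  0.0007827 ,
       -0.00081423]), 'joint_efforts': array([-1.66911414e-03, -3.93698430e+01, -3.70160973e+01, -3.61849980e-04,
        7.31302847e-03,  1.29316536e-06]), 'tool_pos': array([0.20212508, 0.59076999, 0.2440386 ]), 'tool_rot': array([-3.07439232e-04,  1.64132072e-01,  9.86437816e-01, -1.00221730e-03]), 'contact_force': array([ 0.09911677, -0.83020879, -0.36284616]), 'ft_torque': array([ 0.03178711, -0.04531707, -0.02892289]), 'grasp_force': 0.0, 'gripper_width': 0.9967519701489516}
scene {'fx': 471.937100559986, 'fy': 471.937100559986, 'cx': 321.77013862655974, 'cy': 243.21050391474756, 'R': array([[-0.36496592,  0.93092778, -0.01316567],
       [ 0.66423104,  0.25044777, -0.70432452],
       [-0.65237795, -0.2657995 , -0.70975604]]), 't': array([ 0.15364497, -0.3514338 ,  1.39407568])}
top {'fx': 603.1801677714251, 'fy': 603.1801677714251, 'cx': 323.73574680219866, 'cy': 238.2415783700786, 'R': array([[ 0.00477527, -0.99986475, -0.0157377 ],
       [-0.98950664, -0.00245192, -0.14446661],
       [ 0.14440848,  0.01626242, -0.98938452]]), 't': array([0.08257017, 0.57237274, 1.59228174])}
[[ 5.77219664e-05 -9.44327138e-01 -3.29007985e-01  8.49837111e-02]
 [ 9.99999865e-01  2.24671469e-04 -4.69415376e-04  1.04260103e-03]
 [ 5.17200386e-04 -3.29007913e-01  9.44327023e-01 -1.28956437e-01]
 [ 0.00000000e+00  0.00000000e+00  0.00000000e+00  1.00000000e+00]] 395.5022336710462
```

View pics/top0.png

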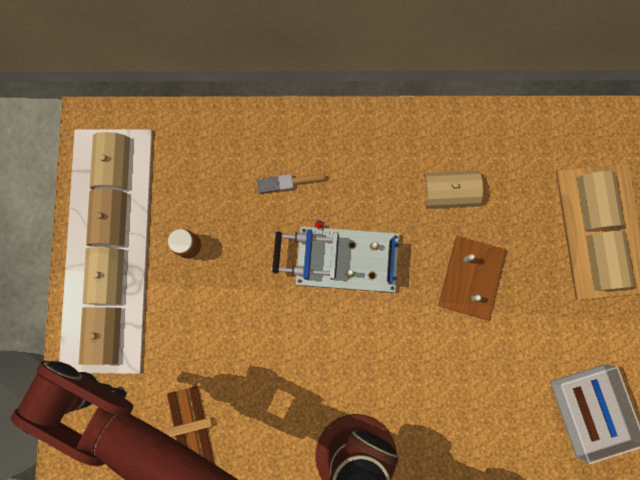

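View pics/scene0.png

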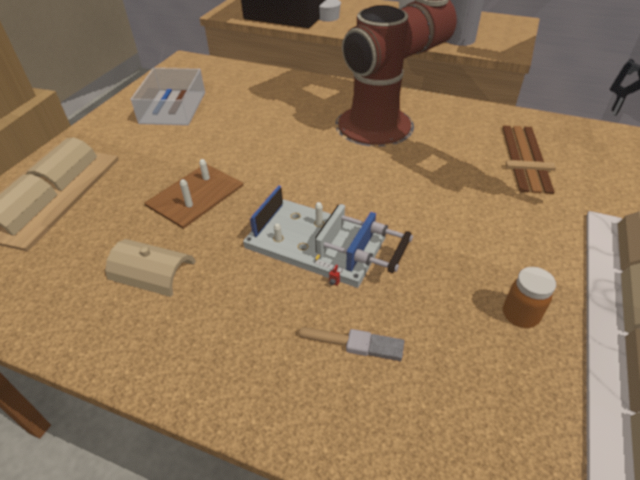

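The top view shows the stand at (350,260), with its bar at the left (277,252) and fence at the right (393,260). The pins on the board are at (470,258) and (477,297). The red marker is at (319,224). The scene view shows the loose long pin nearer the camera (186,193) and the short one at (204,168). On the stand, the tall seated pin is at (319,213), in the row away from the marker (row b), and the short one at (278,233), in row a.

```bash
python3 - <<'E'
import cv2
a=cv2.imread("pics/top0.png")[160:325,265:515]; cv2.imwrite("pics/tc.png",cv2.resize(a,None,fx=3.2,fy=3.2,interpolation=cv2.INTER_CUBIC))
a=cv2.imread("pics/scene0.png")[150:295,140:420]; cv2.imwrite("pics/sc.png",cv2.resize(a,None,fx=2.85,fy=2.85,interpolation=cv2.INTER_CUBIC))
E
```

```text
(no output)
```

View pics/tc.png

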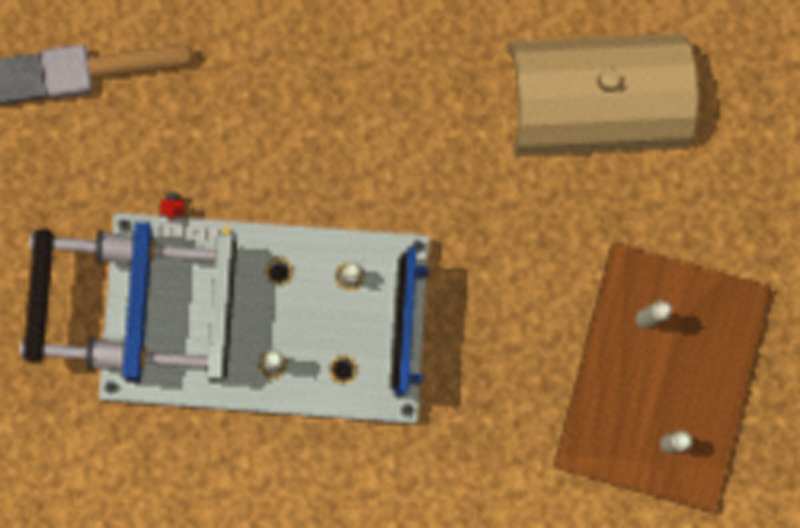

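View pics/sc.png

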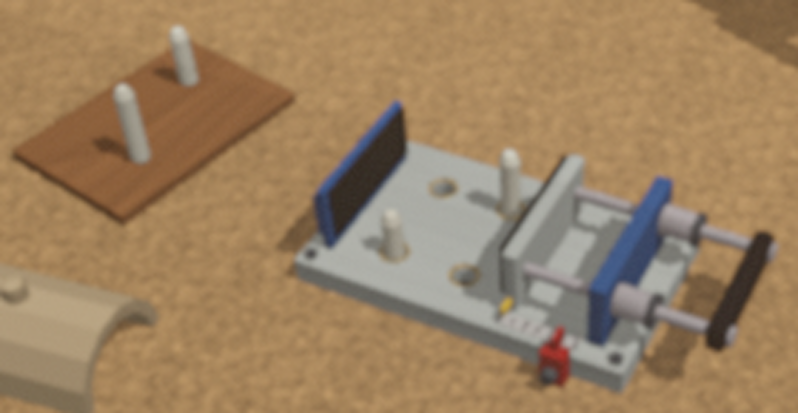

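Row b is the long row (tall seated pin at b1), so the long pin goes to b2 and the short one to a1. Next I fit the stand and pin poses using both cameras.

```bash
cat > h.py <<'E'
import numpy as np, json
from plant import manip, imaging
from scipy.spatial.transform import Rotation as Rt
def rot(): q=manip.state()["tool_rot"]; return Rt.from_quat([q[1],q[2],q[3],q[0]])
def proj(f,X):
    c=f["R"]@np.asarray(X)+f["t"]; return np.array([f["fx"]*c[0]/c[2]+f["cx"],f["fy"]*c[1]/c[2]+f["cy"]])
def go(X,yaw,n=None):
    """tool-axes shift (mm) and z turn (deg) to TCP X with tool y along world yaw(rad), down"""
    s=manip.state(); R=rot()
    goal=Rt.from_euler('z',yaw-np.pi/2)*Rt.from_matrix(np.diag([-1,1,-1.]))
    print("shift now-axes mm",np.round(R.inv().apply(np.asarray(X)-s["tool_pos"])*1e3,1),"turn deg",np.round((R.inv()*goal).as_rotvec(degrees=True),2),"J",np.round(s["joint_pos"],2))
E
cat > fit.py <<'E'
from h import *
from scipy.optimize import least_squares
C={n:imaging.grab_frame(n) for n in("top","scene")}
U={"top":lambda p:np.array(p)/3.2+[265,160],"scene":lambda p:np.array(p)/2.85+[140,150]}
S=[("top",(115,214),(-105,80,22)),("top",(428,237),(165,80,22)),("top",(279,271),(40,40,21)),("top",(343,369),(100,-40,21)),
("top",(350,268),(100,40,61)),("top",(272,358),(40,-40,79)),("scene",(297,262),(165,80,22)),("scene",(620,378),(-105,80,22)),
("scene",(465,274),(40,40,21)),("scene",(443,187),(100,-40,21)),("scene",(391,213),(100,40,61)),("scene",(510,154),(40,-40,79)),("top",(38,296),(-160,0,67))]
def W(p,q): c,s=np.cos(p[2]),np.sin(p[2]); q=np.array(q)/1e3; return np.array([p[0]+c*q[0]-s*q[1],p[1]+s*q[0]+c*q[1],q[2]])
r=least_squares(lambda p:np.concatenate([proj(C[n],W(p,q))-U[n](u) for n,u,q in S]),[.57,0,-1.6])
print("stand",r.x,"\nres",np.round(r.fun.reshape(-1,2),1).tolist())
P={}
for nm,o in {"long":[("top",(661,310),84),("top",(643,317),12),("scene",(123,90),84),("scene",(140,158),12)],
 "short":[("top",(684,438),66),("top",(668,443),12),("scene",(179,31),66),("scene",(189,80),12)],
 "marker":[("top",(172,207),44),("scene",(557,335),44)]}.items():
    k=least_squares(lambda p:np.concatenate([proj(C[n],[p[0],p[1],z/1e3])-U[n](u) for n,u,z in o]),[.5,-.2])
    P[nm]=k.x.tolist(); print(nm,k.x,np.round(k.fun,1))
d=W(r.x,(0,0,0))[:2]; c,s=np.cos(r.x[2]),np.sin(r.x[2]); print("marker in stand",np.array([[c,s],[-s,c]])@(np.array(P["marker"])-d))
P["stand"]=r.x.tolist(); json.dump(P,open("P.json","w"))
for nm,q in dict(a1=(40,40,22),b2=(100,-40,22),bar=(-160,0,56)).items(): print(nm,W(r.x,q))
E
python3 fit.py
```

```text
stand [ 0.52066007  0.05210184 -1.64409536] 
res [[-1.1, -0.6], [-0.8, -0.5], [-0.8, -0.0], [-0.9, 0.1], [-0.2, 0.6], [-0.2, -0.1], [-1.3, -1.4], [0.3, -1.9], [-0.7, 0.1], [-0.3, 0.1], [-0.6, -0.1], [-0.7, -0.5], [-1.0, -1.0]]
long [ 0.51863597 -0.30222631] [-0.4 -0.4 -0.7  0.4 -0.8 -0.5 -0.1 -0.4]
short [ 0.41256244 -0.32037605] [-1.   0.6 -0.7  0.  -1.1 -0.5 -0.5 -0.1]
marker [0.60898511 0.10171081] [-1.2 -0.  -0.8 -0.4]
marker in stand [-0.05594411  0.08445484]
a1 [0.55762333 0.00927991 0.022     ]
b2 [ 0.47344414 -0.0447003   0.022     ]
bar [0.53237742 0.21167221 0.056     ]
```

```bash
sed -i 's#np.array(p)/3.2+\[265,160\]#(np.array(p)+.5)/3.2+[264.5,159.5]#; s#np.array(p)/2.85+\[140,150\]#(np.array(p)+.5)/2.85+[139.5,149.5]#' fit.py; python3 fit.py; python3 -c "
from h import *
P=json.load(open('P.json'))
go([*P['long'],.2],P['stand'][2]+np.pi/2); go([*P['short'],.2],P['stand'][2]+np.pi/2)"
```

```text
stand [ 0.52105686  0.05208182 -1.64466587] 
res [[-0.7, -0.4], [-0.5, -0.2], [-0.5, 0.2], [-0.6, 0.3], [0.2, 0.8], [0.2, 0.1], [-1.1, -1.0], [0.5, -1.4], [-0.5, 0.5], [-0.0, 0.6], [-0.4, 0.3], [-0.5, -0.0], [-0.7, -0.8]]
long [ 0.5191272  -0.30219752] [-0.1 -0.2 -0.4  0.6 -0.6 -0.1  0.1  0.1]
short [ 0.41312174 -0.32030711] [-0.7  0.8 -0.4  0.2 -0.9 -0.  -0.3  0.4]
marker [0.60919842 0.10154678] [-0.8  0.3 -0.6 -0. ]
marker in stand [-0.05583512  0.08425055]
a1 [0.55799568 0.00923881 0.022     ]
b2 [ 0.47378571 -0.04469337  0.022     ]
bar [0.53286524 0.21164549 0.056     ]
shift now-axes mm [-589.  -742.6   45.3] turn deg [-3.000e-02  2.000e-02  7.534e+01] J [ 1.12  0.05  1.61  0.    1.48 -0.12]
shift now-axes mm [-494.6 -794.1   45.4] turn deg [-3.000e-02  2.000e-02  7.534e+01] J [ 1.12  0.05  1.61  0.    1.48 -0.12]
```

Emit:
{"api": "play_rows", "payload": {
  "commands": [
    [0,0,0,0,0,6.85],
    [0,0,0,0,0,6.85],
    [0,0,0,0,0,6.85],
    [0,0,0,0,0,6.85],
    [0,0,0,0,0,6.85]
  ]
}}

```text
time: 0.77
tool_pos: [0.2024, 0.5913, 0.2453]
tool_rot: [-0.0, 0.45, 0.893, -0.0]
contact_force: [0.9, -0.5, 0.1]
gripper_width: 1.001
grasp_force: 0.0
```

Emit:
{"api": "play_rows", "payload": {
  "commands": [
    [0,0,0,0,0,6.85],
    [0,0,0,0,0,6.85],
    [0,0,0,0,0,6.85],
    [0,0,0,0,0,6.85],
    [0,0,0,0,0,6.85]
  ]
}}

```text
time: 1.18
tool_pos: [0.2024, 0.5913, 0.2452]
tool_rot: [0.0, 0.693, 0.721, -0.0]
contact_force: [-1.1, -1.8, -1.0]
gripper_width: 1.002
grasp_force: 0.0
```

Emit:
{"api": "play_rows", "payload": {
  "commands": [
    [0,0,0,0,0,6.85],
    [-36,16,2,0,0,0],
    [-36,16,2,0,0,0],
    [-36,16,2,0,0,0],
    [-36,16,2,0,0,0]
  ]
}}

```text
time: 1.6
tool_pos: [0.2557, 0.4415, 0.237]
tool_rot: [0.0, 0.732, 0.681, -0.0]
contact_force: [0.7, -1.2, 0.5]
gripper_width: 1.0
grasp_force: 0.0
```

Emit:
{"api": "play_rows", "payload": {
  "commands": [
    [-36,16,2,0,0,0],
    [-36,16,2,0,0,0],
    [-36,16,2,0,0,0],
    [-36,16,2,0,0,0],
    [-36,16,2,0,0,0]
  ]
}}

```text
time: 2.02
tool_pos: [0.3221, 0.2559, 0.2274]
tool_rot: [0.0, 0.733, 0.681, 0.0]
contact_force: [1.1, -0.9, 0.3]
gripper_width: 0.998
grasp_force: 0.0
```

Emit:
{"api": "play_rows", "payload": {
  "commands": [
    [-36,16,2,0,0,0],
    [-36,16,2,0,0,0],
    [-36,16,2,0,0,0],
    [-36,16,2,0,0,0],
    [-36,16,2,0,0,0]
  ]
}}

```text
time: 2.43
tool_pos: [0.3887, 0.0702, 0.2176]
tool_rot: [0.001, 0.733, 0.68, 0.001]
contact_force: [1.6, 0.7, -0.5]
gripper_width: 1.0
grasp_force: 0.0
```

Emit:
{"api": "play_rows", "payload": {
  "commands": [
    [-36,16,2,0,0,0],
    [-36,16,2,0,0,0],
    [-36,16,2,0,0,0],
    [-36,16,2,0,0,0],
    [-36,16,2,0,0,0]
  ]
}}

```text
time: 2.85
tool_pos: [0.4552, -0.1155, 0.2075]
tool_rot: [0.0, 0.733, 0.68, 0.0]
contact_force: [0.4, 0.8, 0.3]
gripper_width: 1.003
grasp_force: 0.0
```

Emit:
{"api": "play_rows", "payload": {
  "commands": [
    [-36,16,2,0,0,0],
    [-36,16,2,0,0,0],
    [-36,16,2,0,0,0],
    [0,0,0,0,0,0],
    [0,0,0,0,0,0]
  ]
}}

```text
time: 3.27
tool_pos: [0.4948, -0.2262, 0.2006]
tool_rot: [-0.001, 0.734, 0.679, -0.0]
contact_force: [-0.6, 0.6, 0.1]
gripper_width: 1.004
grasp_force: 0.0
```

Emit:
{"api": "play_rows", "payload": {
  "commands": [
    [-36,16,0,0,0,0],
    [0,0,0,0,0,0],
    [0,0,0,0,0,0]
  ]
}}

```text
time: 3.52
tool_pos: [0.5081, -0.2616, 0.2011]
tool_rot: [-0.0, 0.733, 0.68, 0.0]
contact_force: [-0.4, -0.3, -0.4]
gripper_width: 1.0
grasp_force: 0.0
```

```bash
cat >> h.py <<'E'
def wf(f,s=None):
    s=s or manip.state(); q=s["tool_rot"]; T=np.eye(4); T[:3,:3]=Rt.from_quat([q[1],q[2],q[3],q[0]]).as_matrix(); T[:3,3]=s["tool_pos"]
    M=np.linalg.inv(T@f["mount"]); f["R"],f["t"]=M[:3,:3],M[:3,3]; return f
def solve(f,obs,z0=None):
    """obs [(px,z)] -> xy"""
    from scipy.optimize import least_squares
    k=least_squares(lambda p:np.concatenate([proj(f,[p[0],p[1],z])-u for u,z in obs]),[.5,0]); return k.x,k.fun
E
python3 - <<'E'
from h import *; import cv2
P=json.load(open('P.json')); s=manip.state(); f=wf(imaging.grab_frame("wrist"),s)
cv2.imwrite("pics/w1.png",f["image"][:,:,::-1])
for k,h in(("long",.086),("short",.068)): print(k,proj(f,[*P[k],h]),proj(f,[*P[k],.012]))
np.savez("w1.npz",**{k:f[k] for k in("R","t","fx","fy","cx","cy")})
E
```

```text
long [336.37894927 302.45623655] [332.26463537 262.90445496]
short [195.8540649  322.37795466] [214.0343897  290.16971979]
```

View pics/w1.png

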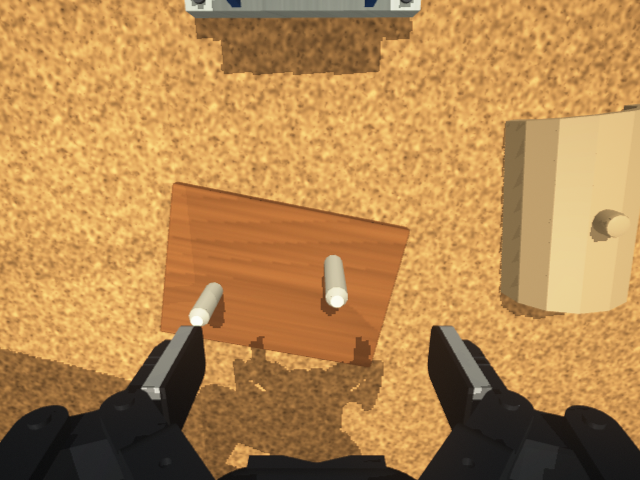

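The long pin's top is at (337,300) and its foot at (332,262). The short pin's top is at (197,321) and its foot at (216,289). Both are within 2 px of the prediction.

```bash
python3 - <<'E'
from h import *
f=dict(np.load("w1.npz")); P=json.load(open('P.json'))
for k,o in(("long",[((337.5,300),.085),((332,262),.012)]),("short",[((197,321),.067),((216,289),.012)])):
    x,r=solve(f,o); print(k,x,r,P[k]); P[k]=((x+np.array(P[k]))/2).tolist()
json.dump(P,open("P.json","w"))
go([*P['long'],.012+.045],P['stand'][2]+np.pi/2)
E
```

```text
long [ 0.51960639 -0.30107513] [-0.59009305  0.27980754  0.73943633 -0.34130145] [0.5191272024245169, -0.30219751982026205]
short [ 0.41432494 -0.31955454] [ 0.64185484 -0.28038639 -0.75369785  0.30766473] [0.4131217399389357, -0.3203071100750502]
shift now-axes mm [-39.9  14.4 144.3] turn deg [-0.01 -0.03  0.  ] J [-0.6  -0.04  1.78  0.    1.4  -0.53]
```

Emit:
{"api": "play_rows", "payload": {
  "commands": [
    [-20,7.2,24,0,0,0],
    [-19.9,7.2,24,0,0,0],
    [0,0,32,0,0,0],
    [0,0,32,0,0,0],
    [0,0,32,0,0,0]
  ]
}}

```text
time: 3.98
tool_pos: [0.5198, -0.3014, 0.0571]
tool_rot: [0.001, 0.732, 0.681, 0.0]
contact_force: [0.4, -0.6, -0.4]
gripper_width: 1.001
grasp_force: 0.0
```

Emit:
{"api": "play_rows", "payload": {
  "commands": [
    [0,0,0,0,0,0],
    [0,0,0,0,0,0],
    [0,0,0,0,0,0],
    [0,0,0,0,0,0],
    [0,0,0,0,0,0]
  ],
  "hand": 8
}}

```text
time: 4.4
tool_pos: [0.5212, -0.3034, 0.0606]
tool_rot: [0.003, 0.733, 0.681, 0.0]
contact_force: [-0.7, -0.4, 0.1]
gripper_width: 0.296
grasp_force: 0.0
```

Emit:
{"api": "play_rows", "payload": {
  "commands": [
    [0,0,0,0,0,0],
    [0,0,0,0,0,0],
    [0,0,0,0,0,0],
    [0,0,0,0,0,0],
    [0,0,0,0,0,0]
  ]
}}

```text
time: 4.82
tool_pos: [0.5209, -0.3035, 0.06]
tool_rot: [0.002, 0.733, 0.68, 0.001]
contact_force: [-0.9, 0.8, 6.4]
gripper_width: 0.17
grasp_force: 58.6
```

Emit:
{"api": "play_rows", "payload": {
  "commands": [
    [0,0,-20,0,0,0],
    [0,0,-35,0,0,0],
    [0,0,-35,0,0,0],
    [0,0,-30,0,0,0],
    [0,0,0,0,0,0]
  ]
}}

```text
time: 5.23
tool_pos: [0.5229, -0.3051, 0.1865]
tool_rot: [0.007, 0.733, 0.68, 0.001]
contact_force: [1.3, -1.2, 1.4]
gripper_width: 0.167
grasp_force: 58.5
```

```bash
python3 - <<'E'
from h import *
P=json.load(open('P.json'));x,y,a=P["stand"];R=Rt.from_euler('z',a)
b2=R.apply([.1,-.04,.0])+[x,y,0]; print(b2, manip.state()["tool_pos"])
go([b2[0],b2[1],.18],a+np.pi/2)
E
```

```text
[ 0.47378571 -0.04469337  0.        ] [ 0.52294249 -0.30511446  0.18647711]
shift now-axes mm [256.1 -68.4   3.7] turn deg [ 0.68  0.45 -0.01] J [-0.65  0.04  1.73  0.    1.36 -0.58]
```

Emit:
{"api": "play_rows", "payload": {
  "commands": [
    [36,-10,0,0,0,0],
    [36,-10,0,0,0,0],
    [36,-10,0,0,0,0],
    [36,-10,0,0,0,0],
    [36,-10,0,0,0,0]
  ]
}}

```text
time: 5.65
tool_pos: [0.4821, -0.1179, 0.177]
tool_rot: [-0.0, 0.733, 0.68, 0.0]
contact_force: [0.7, 0.1, 0.3]
gripper_width: 0.166
grasp_force: 58.5
```

Emit:
{"api": "play_rows", "payload": {
  "commands": [
    [36,-10,0,0,0,0],
    [36,-8,0,0,0,0],
    [4,0,20,0,0,0],
    [0,0,20,0,0,0],
    [0,0,20,0,0,0]
  ]
}}

```text
time: 6.07
tool_pos: [0.4708, -0.0413, 0.1171]
tool_rot: [0.001, 0.732, 0.681, 0.0]
contact_force: [0.1, 0.1, -0.5]
gripper_width: 0.169
grasp_force: 58.6
```

Emit:
{"api": "play_rows", "payload": {
  "commands": [
    [0,0,25,0,0,0],
    [0,0,10,0,0,0],
    [0,0,0,0,0,0],
    [0,0,0,0,0,0],
    [0,0,0,0,0,0]
  ]
}}

```text
time: 6.48
tool_pos: [0.4717, -0.0426, 0.0838]
tool_rot: [0.001, 0.733, 0.68, 0.001]
contact_force: [0.3, -0.8, 0.1]
gripper_width: 0.171
grasp_force: 58.6
```

```bash
python3 - <<'E'
from h import *; import cv2
P=json.load(open('P.json')); x,y,a=P["stand"];R=Rt.from_euler('z',a)
s=manip.state(); f=wf(imaging.grab_frame("wrist"),s)
im=f["image"][120:420,120:520,::-1]; cv2.imwrite("pics/w2.png",cv2.resize(im,None,fx=2,fy=2,interpolation=cv2.INTER_CUBIC))
W=lambda q:R.apply(np.array(q)/1e3)+[x,y,0]
for n,q in dict(b2=(100,-40,22),a1=(40,40,22),b1top=(40,-40,80),a2top=(100,40,62)).items(): print(n,W(q),(proj(f,W(q))-[120,120])*2)
go([*W((100,-40,0))[:2],.09],a+np.pi/2); print(s["tool_pos"])
np.savez("w2.npz",**{k:f[k] for k in("R","t","fx","fy","cx","cy")})
E
```

```text
b2 [ 0.47378571 -0.04469337  0.022     ] [399.53809997 329.6213833 ]
a1 [0.55799568 0.00923881 0.022     ] [734.22482927 100.56858355]
b1top [0.47821385 0.015143   0.08      ] [404.27544262 151.14266097]
a2top [ 0.55356754 -0.05059756  0.062     ] [770.67911275 406.70638604]
shift now-axes mm [-1.9  2.  -5.9] turn deg [ 0.18  0.03 -0.02] J [-0.25 -0.16  2.1   0.    1.2  -0.17]
[ 0.47167948 -0.04257721  0.083789  ]
```

View pics/w2.png

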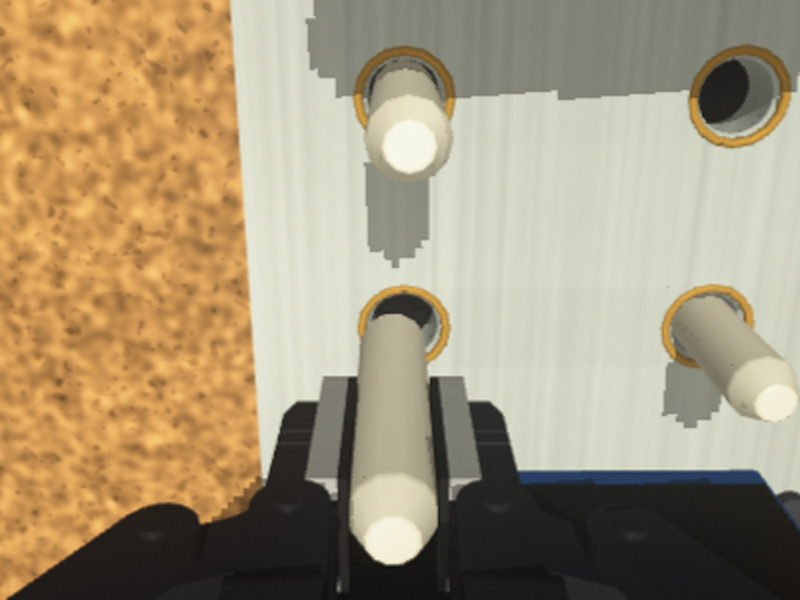

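The held pin's top is at (393,540) in the crop and its foot's near edge at (394,314). The ring centres are b2 (404,326), a1 (740,97) and a2 (708,326). The seated tops are at (409,147) and (776,403).

```bash
cat > rel.py <<'E'
from h import *
from scipy.optimize import least_squares
def stand(f,S,p0):
    W=lambda p,q:Rt.from_euler('z',p[2]).apply(np.array(q)/1e3)+[p[0],p[1],0]
    r=least_squares(lambda p:np.concatenate([proj(f,W(p,q))-u for u,q in S]),p0); return r.x,r.fun.reshape(-1,2),W
def held(f,top,foot,L,a):
    # tool x = stand -x
    d=-Rt.from_euler('z',a).apply([.008,0,0])
    r=least_squares(lambda p:np.concatenate([proj(f,[p[0],p[1],p[2]+L])-top,proj(f,np.array(p)+d)-foot]),[.5,0,.05]); return r.x,r.fun
E
python3 - <<'E'
from rel import *
f=dict(np.load("w2.npz")); P=json.load(open('P.json')); u=lambda a,b:np.array([a,b])/2+[119.75,119.75]
S=[(u(740,97),(40,40,22)),(u(404.5,326),(100,-40,22)),(u(708,326),(100,40,22)),(u(405,93),(40,-40,22)),(u(409,147),(40,-40,80)),(u(776,403),(100,40,62))]
p,r,W=stand(f,S,P["stand"]); print(p,P["stand"],"\n",np.round(r,1).tolist()); P["stand"]=p.tolist(); json.dump(P,open("P.json","w"))
h,e=held(f,u(393,540),u(394,314),.074,p[2]); print(h,e, W(p,(100,-40,22)))
s=manip.state(); print("tcp",s["tool_pos"]); R=rot(); print(R.inv().apply(W(p,(100,-40,22))-h)*1e3, "yaw err",np.degrees(p[2])+180-np.degrees(np.arctan2(*R.apply([1,0,0])[[1,0]])))
E
```

```text
[ 0.52211286  0.0531332  -1.64476533] [0.5210568609077277, 0.05208182341934967, -1.6446658681038657] 
 [[-0.3, -0.3], [-0.4, 0.1], [-0.7, -0.1], [-0.1, 1.8], [0.8, -1.0], [0.2, -0.2]]
[ 0.47190177 -0.04366782  0.03172579] [ 0.42128937 -0.0020915  -0.63967337  0.00317568] [ 0.47483208 -0.04363729  0.022     ]
tcp [ 0.47192259 -0.04261799  0.08410698]
[0.25313479 2.89023452 9.73452809] yaw err 0.018901463065489565
```

```bash
python3 - <<'E'
from rel import *
f=dict(np.load("w2.npz")); P=json.load(open('P.json')); u=lambda a,b:np.array([a,b])/2+[119.75,119.75]
R=Rt.from_euler('z',P["stand"][2]); d=-R.apply([.008,0,0])
for zf in(.032,.034,.036):
    for w,z,dd,px in(("top",zf+.074,d*0,u(393,540)),("foot",zf,d,u(394,314))):
        x,_=solve(f,[(px,z)]); print(zf,w,np.round(rot().inv().apply([.47483-x[0]+dd[0],-.04364-x[1]+dd[1],0])*1e3,2))
E
```

```text
0.032 top [0.02 3.06 0.01]
0.032 foot [0.12 2.6  0.01]
0.034 top [-1.6   3.06  0.01]
0.034 foot [-0.75  2.61  0.01]
0.036 top [-3.23  3.07  0.01]
0.036 foot [-1.62  2.62  0.01]
```

Emit:
{"api": "play_rows", "payload": {
  "commands": [
    [0,2.9,3,0,0,0],
    [0,0,3,0,0,0],
    [0,0,0,0,0,0]
  ]
}}

```text
time: 6.78
tool_pos: [0.4737, -0.0425, 0.0763]
tool_rot: [0.0, 0.733, 0.68, 0.0]
contact_force: [-0.3, 0.2, -1.0]
gripper_width: 0.168
grasp_force: 58.6
```

Emit:
{"api": "play_rows", "payload": {
  "commands": [
    [-0.7,0.3,2,0,0,0],
    [0,0,2,0,0,0],
    [0,0,2,0,0,0],
    [0,0,0,0,0,0],
    [0,0,0,0,0,0]
  ]
}}

```text
time: 7.2
tool_pos: [0.4736, -0.0431, 0.07]
tool_rot: [-0.0, 0.733, 0.68, -0.0]
contact_force: [0.7, -1.0, -0.4]
gripper_width: 0.169
grasp_force: 58.6
```

Emit:
{"api": "play_rows", "payload": {
  "commands": [
    [0,0,2,0,0,0],
    [0,0,2,0,0,0],
    [0,0,0,0,0,0],
    [0,0,0,0,0,0]
  ]
}}

```text
time: 7.53
tool_pos: [0.4744, -0.0441, 0.0667]
tool_rot: [0.001, 0.733, 0.681, -0.0]
contact_force: [0.9, -4.4, 0.8]
gripper_width: 0.172
grasp_force: 58.7
```

The sideways push shows the foot has entered the chamfer, so I ease toward -x in the tool frame and continue down.

Emit:
{"api": "play_rows", "payload": {
  "commands": [
    [-1,0,1,0,0,0],
    [0,0,2,0,0,0],
    [0,0,2,0,0,0],
    [0,0,0,0,0,0],
    [0,0,0,0,0,0]
  ]
}}

```text
time: 7.95
tool_pos: [0.4739, -0.0445, 0.0611]
tool_rot: [0.001, 0.733, 0.68, 0.0]
contact_force: [2.3, -5.1, -1.3]
gripper_width: 0.169
grasp_force: 58.6
```

Emit:
{"api": "play_rows", "payload": {
  "commands": [
    [0,0,2,0,0,0],
    [0,0,2,0,0,0],
    [0,0,0,0,0,0],
    [0,0,0,0,0,0]
  ]
}}

```text
time: 8.28
tool_pos: [0.474, -0.0445, 0.0573]
tool_rot: [0.001, 0.733, 0.68, 0.0]
contact_force: [2.3, -4.9, -0.8]
gripper_width: 0.173
grasp_force: 58.9
```

Emit:
{"api": "play_rows", "payload": {
  "commands": [
    [-1,0.5,1,0,0,0],
    [0,0,2,0,0,0],
    [0,0,0,0,0,0],
    [0,0,0,0,0,0]
  ]
}}

```text
time: 8.62
tool_pos: [0.4741, -0.0448, 0.054]
tool_rot: [-0.0, 0.733, 0.68, 0.0]
contact_force: [0.6, -1.7, 0.3]
gripper_width: 0.168
grasp_force: 58.8
```

Emit:
{"api": "play_rows", "payload": {
  "commands": [
    [0,0,2,0,0,0],
    [0,0,1,0,0,0],
    [0,0,0,0,0,0],
    [0,0,0,0,0,0]
  ]
}}

```text
time: 8.95
tool_pos: [0.4746, -0.045, 0.0539]
tool_rot: [-0.001, 0.733, 0.681, -0.0]
contact_force: [-6.8, -0.4, 18.5]
gripper_width: 0.173
grasp_force: 61.0
```

Home: the TCP stopped at 0.054, as predicted, with 18 N. I release and lift.

Emit:
{"api": "play_rows", "payload": {
  "commands": [
    [0,0,-2,0,0,0],
    [0,0,0,0,0,0]
  ]
}}

```text
time: 9.12
tool_pos: [0.4743, -0.0449, 0.054]
tool_rot: [-0.0, 0.733, 0.68, 0.0]
contact_force: [-1.4, -0.8, 6.8]
gripper_width: 0.171
grasp_force: 59.6
```

Emit:
{"api": "play_rows", "payload": {
  "commands": [
    [0,0,0,0,0,0],
    [0,0,0,0,0,0],
    [0,0,0,0,0,0],
    [0,0,0,0,0,0],
    [0,0,0,0,0,0]
  ],
  "hand": 50
}}

```text
time: 9.53
tool_pos: [0.4736, -0.0449, 0.0527]
tool_rot: [-0.001, 0.733, 0.68, -0.0]
contact_force: [-0.4, -0.4, 0.2]
gripper_width: 0.582
grasp_force: 0.0
```

Emit:
{"api": "play_rows", "payload": {
  "commands": [
    [0,0,-20,0,0,0],
    [0,0,-35,0,0,0],
    [0,0,-35,0,0,0],
    [0,0,-35,0,0,0],
    [0,0,0,0,0,0]
  ]
}}

```text
time: 9.95
tool_pos: [0.4783, -0.0461, 0.1867]
tool_rot: [0.006, 0.733, 0.68, 0.004]
contact_force: [2.1, -0.6, 1.5]
gripper_width: 0.586
grasp_force: 0.0
```

```bash
python3 - <<'E'
from h import *
P=json.load(open('P.json'))
P["short"]=[.4143,-.3200]; json.dump(P,open("P.json","w"))
go([*P['short'],.2],P['stand'][2]+np.pi/2); print(manip.state()["tool_pos"])
E
```

```text
shift now-axes mm [-277.9  -43.4  -13.3] turn deg [ 0.78  0.13 -0.  ] J [-0.25 -0.27  2.01  0.    1.39 -0.18]
[ 0.47830842 -0.04611382  0.18668143]
```

Emit:
{"api": "play_rows", "payload": {
  "commands": [
    [-39.8,-5.5,0,0,0,0],
    [-39.8,-5.5,0,0,0,0],
    [-39.8,-5.5,0,0,0,0],
    [-39.8,-5.5,0,0,0,0],
    [-39.8,-5.5,0,0,0,0]
  ]
}}

```text
time: 10.37
tool_pos: [0.4312, -0.2431, 0.1781]
tool_rot: [0.0, 0.733, 0.681, 0.0]
contact_force: [-0.3, -0.5, 0.5]
gripper_width: 0.584
grasp_force: 0.0
```

Emit:
{"api": "play_rows", "payload": {
  "commands": [
    [-39.8,-5.5,0,0,0,0],
    [-39.8,-5.5,0,0,0,0],
    [0,0,20,0,0,0],
    [0,0,20,0,0,0],
    [0,0,0,0,0,0]
  ]
}}

```text
time: 10.78
tool_pos: [0.4126, -0.3188, 0.1335]
tool_rot: [-0.004, 0.733, 0.68, 0.0]
contact_force: [-0.2, 0.3, -1.3]
gripper_width: 0.587
grasp_force: 0.0
```

Emit:
{"api": "play_rows", "payload": {
  "commands": [
    [0,0,0,0,0,0],
    [0,0,0,0,0,0]
  ]
}}

```text
time: 10.95
tool_pos: [0.4155, -0.32, 0.1389]
tool_rot: [0.0, 0.733, 0.681, 0.0]
contact_force: [-0.3, 0.4, 0.9]
gripper_width: 0.583
grasp_force: 0.0
```

```bash
python3 - <<'E'
from h import *
P=json.load(open('P.json'))
go([*P['short'],.049],P['stand'][2]+np.pi/2); print(manip.state()["tool_pos"])
E
```

```text
shift now-axes mm [-0.  -1.2 89.9] turn deg [0.02 0.02 0.03] J [-0.8  -0.1   1.94  0.    1.29 -0.72]
[ 0.41545192 -0.32002329  0.13887448]
```

Emit:
{"api": "play_rows", "payload": {
  "commands": [
    [0,-1,30,0,0,0],
    [0,0,30,0,0,0],
    [0,0,20,0,0,0],
    [0,0,10,0,0,0],
    [0,0,0,0,0,0]
  ]
}}

```text
time: 11.37
tool_pos: [0.4135, -0.3189, 0.0469]
tool_rot: [-0.002, 0.733, 0.681, -0.0]
contact_force: [-0.4, -0.6, -0.1]
gripper_width: 0.585
grasp_force: 0.0
```

Emit:
{"api": "play_rows", "payload": {
  "commands": [
    [0,0,0,0,0,0],
    [0,0,0,0,0,0],
    [0,0,0,0,0,0],
    [0,0,0,0,0,0],
    [0,0,0,0,0,0]
  ],
  "hand": 8
}}

```text
time: 11.78
tool_pos: [0.4154, -0.3213, 0.0506]
tool_rot: [0.002, 0.733, 0.68, 0.0]
contact_force: [0.5, 0.8, 6.6]
gripper_width: 0.164
grasp_force: 58.7
```

Emit:
{"api": "play_rows", "payload": {
  "commands": [
    [0,0,0,0,0,0],
    [0,0,0,0,0,0],
    [0,0,0,0,0,0],
    [0,0,0,0,0,0]
  ]
}}

```text
time: 12.12
tool_pos: [0.4154, -0.3213, 0.0506]
tool_rot: [0.002, 0.733, 0.68, 0.0]
contact_force: [-0.0, 0.9, 6.4]
gripper_width: 0.163
grasp_force: 58.7
```

Emit:
{"api": "play_rows", "payload": {
  "commands": [
    [0,0,-20,0,0,0],
    [0,0,-35,0,0,0],
    [0,0,-35,0,0,0],
    [0,0,-30,0,0,0],
    [0,0,0,0,0,0]
  ]
}}

```text
time: 12.53
tool_pos: [0.4172, -0.3232, 0.1769]
tool_rot: [0.007, 0.733, 0.68, 0.0]
contact_force: [1.5, -0.4, 0.7]
gripper_width: 0.164
grasp_force: 58.5
```

Emit:
{"api": "play_rows", "payload": {
  "commands": [
    [0,0,0,0,0,0],
    [0,0,0,0,0,0]
  ]
}}

```text
time: 12.7
tool_pos: [0.4138, -0.3198, 0.1679]
tool_rot: [-0.0, 0.733, 0.68, -0.0]
contact_force: [-0.0, -0.2, -1.8]
gripper_width: 0.162
grasp_force: 58.5
```

```bash
python3 - <<'E'
from h import *
P=json.load(open('P.json'));x,y,a=P["stand"];q=Rt.from_euler('z',a).apply([.04,.04,0])+[x,y,0]
print(q,manip.state()["tool_pos"]); go([*q[:2],.169],a+np.pi/2)
E
```

```text
[0.55904742 0.01028652 0.        ] [ 0.41380133 -0.31982583  0.16792041]
shift now-axes mm [340.  120.4  -1. ] turn deg [-0.02 -0.02 -0.01] J [-0.8  -0.13  1.92 -0.    1.35 -0.73]
```

Emit:
{"api": "play_rows", "payload": {
  "commands": [
    [37.8,13.4,0,0,0,0],
    [37.8,13.4,0,0,0,0],
    [37.8,13.4,0,0,0,0],
    [37.8,13.4,0,0,0,0],
    [37.8,13.4,0,0,0,0]
  ]
}}

```text
time: 13.12
tool_pos: [0.494, -0.1343, 0.1658]
tool_rot: [-0.002, 0.733, 0.68, -0.001]
contact_force: [0.9, 0.0, -0.0]
gripper_width: 0.169
grasp_force: 58.5
```

Emit:
{"api": "play_rows", "payload": {
  "commands": [
    [37.8,13.4,0,0,0,0],
    [37.8,13.4,0,0,0,0],
    [37.8,13.4,0,0,0,0],
    [37.8,13.2,0,0,0,0],
    [0,0,0,0,0,0]
  ]
}}

```text
time: 13.53
tool_pos: [0.5595, 0.0161, 0.1659]
tool_rot: [-0.002, 0.731, 0.683, -0.0]
contact_force: [-0.5, -1.2, 1.3]
gripper_width: 0.158
grasp_force: 58.6
```

Emit:
{"api": "play_rows", "payload": {
  "commands": [
    [0,0,30,0,0,0],
    [0,0,30,0,0,0],
    [0,0,20,0,0,0],
    [0,0,12,0,0,0],
    [0,0,0,0,0,0]
  ]
}}

```text
time: 13.95
tool_pos: [0.5556, 0.0105, 0.0711]
tool_rot: [-0.004, 0.733, 0.68, -0.003]
contact_force: [0.3, -0.1, -0.6]
gripper_width: 0.164
grasp_force: 58.6
```

Emit:
{"api": "play_rows", "payload": {
  "commands": [
    [0,0,0,0,0,0],
    [0,0,0,0,0,0],
    [0,0,0,0,0,0]
  ]
}}

```text
time: 14.2
tool_pos: [0.5607, 0.01, 0.0782]
tool_rot: [0.001, 0.733, 0.68, 0.001]
contact_force: [-0.5, 0.1, 0.0]
gripper_width: 0.166
grasp_force: 58.6
```

```bash
python3 - <<'E'
from rel import *; import cv2
P=json.load(open('P.json')); x,y,a=P["stand"];R=Rt.from_euler('z',a)
s=manip.state(); f=wf(imaging.grab_frame("wrist"),s)
im=f["image"][60:460,120:520,::-1]; cv2.imwrite("pics/w3.png",cv2.resize(im,None,fx=1.5,fy=1.5,interpolation=cv2.INTER_CUBIC))
W=lambda q:R.apply(np.array(q)/1e3)+[x,y,0]
for n,q in dict(a1=(40,40,22),b1top=(40,-40,80),pointer=(-8,72,34)).items(): print(n,W(q),(proj(f,W(q))-[119.75,59.75])*1.5)
print(s["tool_pos"]); go([*W((40,40,0))[:2],.075],a+np.pi/2)
np.savez("w3.npz",**{k:f[k] for k in("R","t","fx","fy","cx","cy")})
E
```

```text
a1 [0.55904742 0.01028652 0.022     ] [288.64707651 338.82201693]
b1top [0.47926617 0.01619865 0.08      ] [-33.43578892 437.55714999]
pointer [0.59450719 0.05579042 0.034     ] [395.69284442 208.17624357]
[0.56068527 0.00997078 0.0781761 ]
shift now-axes mm [ 0.2 -1.6  3.2] turn deg [ 0.19  0.01 -0.02] J [-0.11  0.06  1.9  -0.    1.18 -0.04]
```

View pics/w3.png

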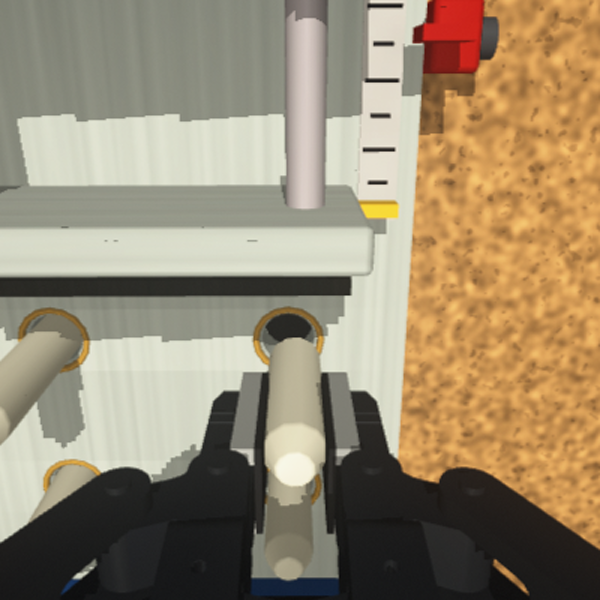

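The a1 ring centre is at (288,339), exactly as predicted. The held pin's foot edge is at (296,338) and its top at (294,469). The pointer is at (380,209), and the marker is at about (450,35).

```bash
python3 - <<'E'
from rel import *
f=dict(np.load("w3.npz")); P=json.load(open('P.json')); u=lambda a,b:np.array([a,b])/1.5+[119.75,59.75]
x,y,a=P["stand"];R=Rt.from_euler('z',a); H=R.apply([.04,.04,.022])+[x,y,0]; d=-R.apply([.008,0,0])
h,e=held(f,u(294,469),u(296,338),.056,a); print(h,e,rot().inv().apply(H-h)*1e3)
for zf in(.036,.038,.040):
    for w,z,dd,px in(("top",zf+.056,d*0,u(294,469)),("foot",zf,d,u(296,338))):
        q,_=solve(f,[(px,z)]); print(zf,w,np.round(rot().inv().apply([H[0]-q[0]+dd[0],H[1]-q[1]+dd[1],0])*1e3,2))
E
```

```text
[0.56081143 0.00786229 0.03372632] [ 0.77926361 -0.0045082  -1.05924936  0.00612799] [ 2.28827067 -1.9771691  11.71963554]
0.036 top [ 0.58 -1.66 -0.01]
0.036 foot [ 1.23 -2.43 -0.01]
0.038 top [-0.92 -1.65 -0.01]
0.038 foot [ 0.31 -2.42 -0.01]
0.04 top [-2.42 -1.65 -0.01]
0.04 foot [-0.61 -2.41 -0.01]
```

Emit:
{"api": "play_rows", "payload": {
  "commands": [
    [-1.7,-2.1,4,0,0,0],
    [0,0,4,0,0,0],
    [0,0,3,0,0,0],
    [0,0,0,0,0,0],
    [0,0,0,0,0,0]
  ]
}}

```text
time: 14.67
tool_pos: [0.5568, 0.0088, 0.0648]
tool_rot: [-0.0, 0.733, 0.68, -0.0]
contact_force: [0.9, 0.1, -0.5]
gripper_width: 0.168
grasp_force: 58.6
```

Emit:
{"api": "play_rows", "payload": {
  "commands": [
    [0,0,2,0,0,0],
    [0,0,2,0,0,0],
    [0,0,2,0,0,0],
    [0,0,0,0,0,0],
    [0,0,0,0,0,0]
  ]
}}

```text
time: 15.08
tool_pos: [0.5571, 0.0088, 0.0592]
tool_rot: [-0.0, 0.733, 0.68, -0.0]
contact_force: [0.7, 0.5, -0.4]
gripper_width: 0.166
grasp_force: 58.6
```

Emit:
{"api": "play_rows", "payload": {
  "commands": [
    [0,0,2,0,0,0],
    [0,0,2,0,0,0],
    [0,0,0,0,0,0],
    [0,0,0,0,0,0]
  ]
}}

```text
time: 15.42
tool_pos: [0.5574, 0.0086, 0.0553]
tool_rot: [0.0, 0.733, 0.68, 0.0]
contact_force: [1.9, -0.9, -1.4]
gripper_width: 0.163
grasp_force: 58.5
```

Foot is at about 0.017, inside the hole with little side force. I carry on down.

Emit:
{"api": "play_rows", "payload": {
  "commands": [
    [-0.3,0.5,2,0,0,0],
    [0,0,2,0,0,0],
    [0,0,2,0,0,0],
    [0,0,0,0,0,0],
    [0,0,0,0,0,0]
  ]
}}

```text
time: 15.83
tool_pos: [0.5574, 0.0084, 0.049]
tool_rot: [-0.0, 0.733, 0.68, -0.0]
contact_force: [0.6, -0.4, -0.6]
gripper_width: 0.162
grasp_force: 58.7
```

Emit:
{"api": "play_rows", "payload": {
  "commands": [
    [0,0,2,0,0,0],
    [0,0,2,0,0,0],
    [0,0,1,0,0,0],
    [0,0,0,0,0,0],
    [0,0,0,0,0,0]
  ]
}}

```text
time: 16.25
tool_pos: [0.5576, 0.0084, 0.0447]
tool_rot: [-0.0, 0.733, 0.68, -0.0]
contact_force: [-1.7, 0.4, 4.2]
gripper_width: 0.165
grasp_force: 59.0
```

Home (0.0447 against the 0.0446 expected). I release and lift, then check from the wrist and measure the bar.

Emit:
{"api": "play_rows", "payload": {
  "commands": [
    [0,0,0,0,0,0],
    [0,0,0,0,0,0],
    [0,0,0,0,0,0],
    [0,0,0,0,0,0],
    [0,0,0,0,0,0]
  ],
  "hand": 50
}}

```text
time: 16.67
tool_pos: [0.5575, 0.0084, 0.0441]
tool_rot: [-0.0, 0.733, 0.68, -0.0]
contact_force: [-0.1, -1.3, 0.2]
gripper_width: 0.588
grasp_force: 0.0
```

Emit:
{"api": "play_rows", "payload": {
  "commands": [
    [0,0,-20,0,0,0],
    [0,0,-35,0,0,0],
    [0,0,-35,0,0,0],
    [0,0,-35,0,0,0],
    [0,0,-20,0,0,0]
  ]
}}

```text
time: 17.08
tool_pos: [0.5592, 0.0082, 0.194]
tool_rot: [0.002, 0.733, 0.68, 0.002]
contact_force: [1.5, -0.0, 1.0]
gripper_width: 0.583
grasp_force: 0.0
```

Emit:
{"api": "play_rows", "payload": {
  "commands": [
    [0,0,0,0,0,0],
    [0,0,0,0,0,0],
    [0,0,0,0,0,0]
  ]
}}

```text
time: 17.33
tool_pos: [0.5569, 0.0085, 0.1881]
tool_rot: [-0.001, 0.733, 0.68, -0.001]
contact_force: [0.2, -0.6, -0.4]
gripper_width: 0.586
grasp_force: 0.0
```

```bash
python3 - <<'E'
from rel import *; import cv2
P=json.load(open('P.json')); x,y,a=P["stand"];R=Rt.from_euler('z',a)
s=manip.state(); f=wf(imaging.grab_frame("wrist"),s)
cv2.imwrite("pics/w4.png",cv2.resize(f["image"][:,:,::-1],(800,600),interpolation=cv2.INTER_CUBIC))
W=lambda q:R.apply(np.array(q)/1e3)+[x,y,0]
for n,q in dict(bar=(-160,0,67),pointer=(-8,72,34),pinS=(40,40,62),pinL=(100,-40,80),a2=(100,40,62),b1=(40,-40,80),mk=(-56,84,44)).items(): print(n,W(q),(proj(f,W(q))+.5)*1.25-.5)
print(s["tool_pos"]); go([*W((-160,0,0))[:2],.18],a+np.pi)
np.savez("w4.npz",**{k:f[k] for k in("R","t","fx","fy","cx","cy")})
E
```

```text
bar [0.53393711 0.21269569 0.067     ] [ 300.32364466 -170.77639667]
pointer [0.59450719 0.05579042 0.034     ] [455.59544016 203.57459364]
pinS [0.55904742 0.01028652 0.062     ] [398.97344597 299.84757306]
pinL [ 0.47483208 -0.04363729  0.08      ] [253.13285639 413.90023305]
a2 [ 0.55461332 -0.04954941  0.062     ] [398.73198349 397.62395234]
b1 [0.47926617 0.01619865 0.08      ] [241.96112404 310.84217005]
mk [0.61002165 0.10277234 0.044     ] [484.93128835 111.26344515]
[0.55693055 0.00846852 0.18809562]
shift now-axes mm [202.  -37.6   7.4] turn deg [ -0.14  -0.15 -90.01] J [-0.12 -0.07  1.83 -0.    1.38 -0.04]
```

View pics/w4.png

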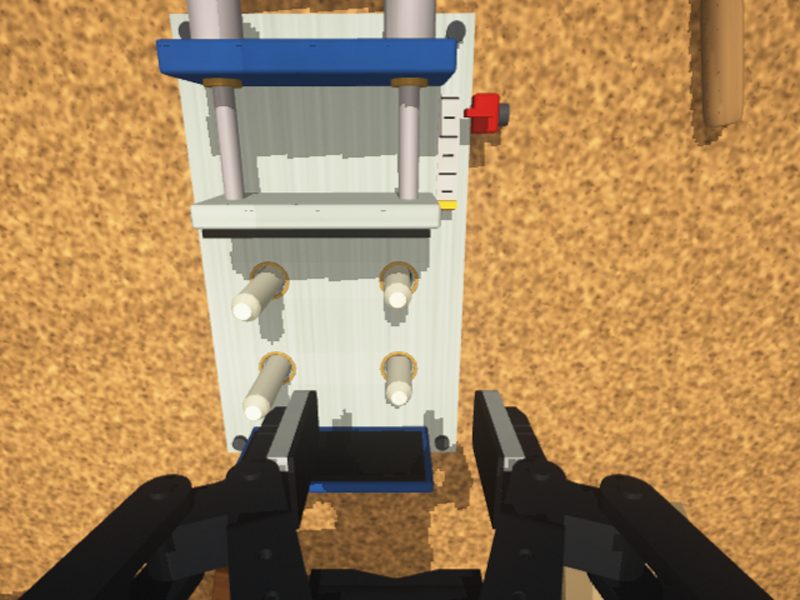

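All four pins are home: their tops at (397,299), (253,412), (398,398) and (242,312) are within 2 px of prediction. Next I measure the marker blade numerically from this picture.

```bash
python3 - <<'E'
from rel import *; import cv2
im=cv2.imread("pics/w4.png")  # 1.25x
a=im[85:140,455:515].astype(int); 
for r in range(0,55,2): print(85+r,"".join(("R" if p[2]>170 else "r") if p[2]>90 and p[2]>2.5*p[1] else "." for p in a[r]))
y=im[190:220,430:470].astype(int); m=(y[...,2]>180)&(y[...,1]>130)&(y[...,0]<90); rr,cc=np.nonzero(m); print("yellow",rr.min()+190,rr.max()+190,cc.min()+430,cc.max()+430)
E
```

```text
85 ............................................................
87 ............................................................
89 ............................................................
91 ............................................................
93 ............................................................
95 ....................RRRRRRRRRRRRRRRRRRRRRRRR................
97 ..................rrRRRRRRRRRRRRRRRRRRRRRRRR................
99 ..................rrRRRRRRRRRRRRRRRRRRRRRRRR................
101 ..................rrRRRRRRRRRRRRRRRRRRRRRRRR................
103 ..................rrRRRRRRRRRRRRRRRRRRRRRRRR................
105 .................rrrRRRRRRRRRRRRRRRRRRRRRRRr................
107 .................rrrRRRRRRRRRRRRRRRRRRRRRRRr................
109 ............rRRRRRRRRRRRRRRRRRRRRRRRRRRRRRRr................
111 ...........rRRRRRRRRRRRRRRRRRRRRRRRRRRRRRRRr................
113 ...........rRRRRRRRRRRRRRRRRRRRRRRRRRRRRRRRr................
115 ...........rRRRRRRRRRRRRRRRRRRRRRRRRRRRRRRRr................
117 ................rrrrrrrrrrrrrrrrrrrRRRRRRRRr................
119 .................rrrrrrrrrrrrrrrrRRRRRRRRRRr................
121 .................rrrrrrrrrrrrrrrrRRRRRRRRRR.................
123 .................rrrrrrrrrrrrrrrrRRRRRRRRRrr................
125 .................rrrrrrrrrrrrrrrrRRRRRRRRRr.................
127 ................rrrrrrrrrrrrrrrrrRRRRRRRRRr.................
129 ................rrrrrrrrrrrrrrrrRRRRRRRRRRr.................
131 ................rrrrrrrrrrrrrrrrrrrrrrrrrr..................
133 ............................................................
135 ............................................................
137 ............................................................
139 ............................................................
yellow 192 217 438 469
```

```bash
python3 - <<'E'
from rel import *; import cv2
f=dict(np.load("w4.npz")); P=json.load(open('P.json')); x,y,a=P["stand"];R=Rt.from_euler('z',a)
im=cv2.imread("pics/w4.png").astype(int); print([ (r,im[r,448].tolist()) for r in range(196,216,1)])
for n,px,z in(("marker",(476,112.3),.044),("pointer",(448,204.5),.034)):
    q,_=solve(f,[((np.array(px)+.5)/1.25-.5,z)]); print(n,q,R.inv().apply([q[0]-x,q[1]-y,0])*1e3)
E
```

```text
[(196, [212, 227, 232]), (197, [212, 227, 231]), (198, [217, 230, 232]), (199, [203, 222, 228]), (200, [114, 172, 203]), (201, [62, 197, 232]), (202, [51, 222, 251]), (203, [57, 225, 249]), (204, [57, 223, 249]), (205, [57, 224, 249]), (206, [57, 223, 249]), (207, [58, 234, 255]), (208, [49, 191, 219]), (209, [46, 104, 134]), (210, [111, 127, 136]), (211, [132, 142, 147]), (212, [133, 148, 150]), (213, [132, 147, 147]), (214, [133, 146, 147]), (215, [133, 147, 147])]
marker [0.60544016 0.10261613] [-55.50563269  79.44257895   0.        ]
pointer [0.59021212 0.0555914 ] [-7.4841205  67.73137997  0.        ]
```

Emit:
{"api": "play_rows", "payload": {
  "commands": [
    [40,-7.5,0,0,0,0],
    [40,-7.5,0,0,0,0],
    [40,-7.5,0,0,0,0],
    [40,-7.5,0,0,0,0],
    [40,-7.5,0,0,0,0]
  ],
  "hand": 46
}}

```text
time: 17.8
tool_pos: [0.5334, 0.212, 0.1869]
tool_rot: [-0.001, 0.733, 0.68, -0.002]
contact_force: [0.9, -0.5, 1.0]
gripper_width: 0.542
grasp_force: 0.0
```

Emit:
{"api": "play_rows", "payload": {
  "commands": [
    [0,0,0,0,0,-6.9],
    [0,0,0,0,0,-6.9],
    [0,0,0,0,0,-6.9],
    [0,0,0,0,0,-6.9],
    [0,0,0,0,0,-6.9]
  ]
}}

```text
time: 18.22
tool_pos: [0.5337, 0.2106, 0.1866]
tool_rot: [-0.002, 0.495, 0.869, -0.002]
contact_force: [0.3, -0.3, -0.5]
gripper_width: 0.542
grasp_force: 0.0
```

Emit:
{"api": "play_rows", "payload": {
  "commands": [
    [0,0,0,0,0,-6.9],
    [0,0,0,0,0,-6.9],
    [0,0,0,0,0,-6.9],
    [0,0,0,0,0,-6.9],
    [0,0,0,0,0,-6.9]
  ]
}}

```text
time: 18.63
tool_pos: [0.5338, 0.2103, 0.1867]
tool_rot: [-0.002, 0.216, 0.976, -0.001]
contact_force: [0.5, 0.8, 0.0]
gripper_width: 0.537
grasp_force: 0.0
```

Emit:
{"api": "play_rows", "payload": {
  "commands": [
    [0,0,0,0,0,-7],
    [0,0,0,0,0,-7],
    [0,0,0,0,0,-7],
    [0,0,0,0,0,0],
    [0,0,0,0,0,0]
  ]
}}

```text
time: 19.05
tool_pos: [0.5341, 0.2104, 0.1874]
tool_rot: [-0.002, 0.039, 0.999, -0.0]
contact_force: [-0.7, -0.1, -0.1]
gripper_width: 0.536
grasp_force: 0.0
```

```bash
python3 - <<'E'
from rel import *; import cv2
P=json.load(open('P.json')); x,y,a=P["stand"];R=Rt.from_euler('z',a)
s=manip.state(); f=wf(imaging.grab_frame("wrist"),s)
cv2.imwrite("pics/w5.png",cv2.resize(f["image"][:,:,::-1],(800,600),interpolation=cv2.INTER_CUBIC))
W=lambda q:R.apply(np.array(q)/1e3)+[x,y,0]
for n,q in dict(bar=(-160,0,67),e1=(-160,56,67),e2=(-160,-56,67)).items(): print(n,W(q),(proj(f,W(q))+.5)*1.25-.5)
print(s["tool_pos"]); go([*W((-160,0,0))[:2],.052],a+np.pi)
E
```

```text
bar [0.53393711 0.21269569 0.067     ] [398.19948367 304.72097975]
e1 [0.58978398 0.2085572  0.067     ] [398.32980318 397.91735535]
e2 [0.47809024 0.21683418 0.067     ] [398.0497482  197.63952236]
[0.53414677 0.21037001 0.18737851]
shift now-axes mm [  0.2   2.3 135.7] turn deg [-0.05 -0.14 -0.17] J [ 0.25 -0.02  1.79 -0.    1.38 -1.25]
```

View pics/w5.png

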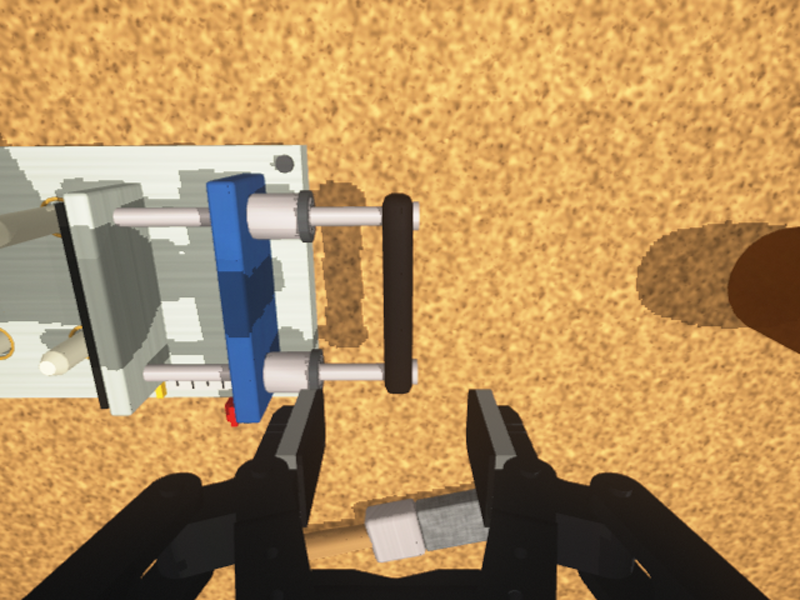

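The bar is centred at (398,295), as predicted, with the path clear. I go down and grip.

Emit:
{"api": "play_rows", "payload": {
  "commands": [
    [0,2.3,30,0,0,0],
    [0,0,35,0,0,0],
    [0,0,35,0,0,0],
    [0,0,0,0,0,0],
    [0,0,0,0,0,0]
  ]
}}

```text
time: 19.52
tool_pos: [0.5331, 0.2124, 0.0868]
tool_rot: [-0.003, 0.038, 0.999, -0.001]
contact_force: [-0.3, -0.4, 0.5]
gripper_width: 0.535
grasp_force: 0.0
```

Emit:
{"api": "play_rows", "payload": {
  "commands": [
    [0,0,20,0,0,0],
    [0,0,15,0,0,0],
    [0,0,0,0,0,0],
    [0,0,0,0,0,0],
    [0,0,0,0,0,0]
  ]
}}

```text
time: 19.93
tool_pos: [0.5369, 0.2134, 0.057]
tool_rot: [0.002, 0.037, 0.999, 0.001]
contact_force: [0.3, 0.6, -0.1]
gripper_width: 0.539
grasp_force: 0.0
```

Emit:
{"api": "play_rows", "payload": {
  "commands": [
    [0,0,0,0,0,0],
    [0,0,0,0,0,0],
    [0,0,0,0,0,0],
    [0,0,0,0,0,0],
    [0,0,0,0,0,0]
  ],
  "hand": 6
}}

```text
time: 20.35
tool_pos: [0.5362, 0.2123, 0.0561]
tool_rot: [0.001, 0.037, 0.999, -0.001]
contact_force: [-2.2, -3.4, 7.0]
gripper_width: 0.178
grasp_force: 59.5
```

Emit:
{"api": "play_rows", "payload": {
  "commands": [
    [0,0,0,0,0,0],
    [0,0,0,0,0,0],
    [0,0,0,0,0,0]
  ]
}}

```text
time: 20.6
tool_pos: [0.5362, 0.2123, 0.0561]
tool_rot: [0.001, 0.037, 0.999, -0.001]
contact_force: [-1.7, -5.0, 7.0]
gripper_width: 0.178
grasp_force: 59.5
```

Emit:
{"api": "play_rows", "payload": {
  "commands": [
    [0,5,0,0,0,0],
    [0,6,0,0,0,0],
    [0,6,0,0,0,0],
    [0,6,0,0,0,0],
    [0,6,0,0,0,0]
  ]
}}

```text
time: 21.02
tool_pos: [0.5382, 0.2403, 0.0561]
tool_rot: [0.001, 0.037, 0.999, -0.002]
contact_force: [-3.4, -10.6, 8.1]
gripper_width: 0.169
grasp_force: 59.8
```

Emit:
{"api": "play_rows", "payload": {
  "commands": [
    [0,6,0,0,0,0],
    [0,6,0,0,0,0],
    [0,3,0,0,0,0],
    [0,0,0,0,0,0],
    [0,0,0,0,0,0]
  ]
}}

```text
time: 21.43
tool_pos: [0.5393, 0.2549, 0.0561]
tool_rot: [0.0, 0.037, 0.999, -0.002]
contact_force: [-3.6, -10.0, 8.3]
gripper_width: 0.17
grasp_force: 59.9
```

```bash
python3 - <<'E'
from rel import *; import cv2
P=json.load(open('P.json')); x,y,a=P["stand"];R=Rt.from_euler('z',a)
s=manip.state(); p=s["tool_pos"]; print(p, "pulled",R.inv().apply(p-[.5362,.2123,.056])*1e3)
W=lambda q:R.apply(np.array(q)/1e3)+[x,y,0]
for n in("top","scene"):
    f=imaging.grab_frame(n); im=f["image"]; cv2.imwrite(f"pics/{n}5.png",im[:,:,::-1])
    m0=proj(f,W((-55.5,80,44))); p0=proj(f,W((-50,70,34))); print(n,"expected marker",m0,"pointer at -50",p0,"per10mm",proj(f,W((-40,70,34)))-p0)
    c=np.round(p0).astype(int); a8=im[c[1]-9:c[1]+9,c[0]-12:c[0]+13].astype(int)
    hsv=cv2.cvtColor(im,cv2.COLOR_RGB2HSV)[c[1]-9:c[1]+9,c[0]-12:c[0]+13].astype(int)
    print(c); print("\n".join("".join("R" if (h<6 or h>172) and s_>150 and v>80 else "Y" if 23<h<34 and s_>110 and v>120 else "." for h,s_,v in r) for r in hsv))
E
```

```text
[0.5392559  0.25486707 0.05607471] pulled [-42.6765039   -0.09823423   0.07471407]
top expected marker [317.18666755 225.76794162] pointer at -50 [318.99792704 230.12752742] per10mm [3.65199084 0.27561101]
[319 230]
.........................
..........RRRR...........
.........RRRRRR..........
........RRRRRRR..........
........RRRRRRR..........
........RRRRRRR..........
..........RRR............
.........................
.........................
.........................
.........................
.........................
.........................
.........................
.........................
.........................
.........................
.........................
scene expected marker [335.51425182 266.19150515] pointer at -50 [335.05036261 265.31406762] per10mm [-4.48164716 -1.54368416]
[335 265]
.........................
.........................
.........................
.........................
.........................
.........................
.........................
.........................
.........................
.........................
............RR...........
............RR...........
...........RRR...........
...........RR............
...........RR............
........RRRRR............
.......RRRRRRR...........
.......RRRRRRRRR.........
```

Emit:
{"api": "play_rows", "payload": {
  "commands": [
    [0,2,0,0,0,0],
    [0,2,0,0,0,0],
    [0,0,0,0,0,0],
    [0,0,0,0,0,0],
    [0,0,0,0,0,0]
  ]
}}

```text
time: 21.95
tool_pos: [0.5395, 0.2585, 0.0561]
tool_rot: [0.0, 0.037, 0.999, -0.002]
contact_force: [-3.6, -10.7, 10.4]
gripper_width: 0.169
grasp_force: 60.0
```

```bash
python3 - <<'E'
from rel import *; import cv2
P=json.load(open('P.json')); x,y,a=P["stand"];R=Rt.from_euler('z',a)
s=manip.state(); p=s["tool_pos"]; print("pulled",R.inv().apply(p-[.5362,.2123,.056])*1e3)
o=[]
for n,c in(("scene",(333,266)),("top",(319,228)),("wrist",None)):
    f=imaging.grab_frame(n); im=f["image"][:,:,::-1]
    if c: o.append(cv2.resize(im[c[1]-18:c[1]+18,c[0]-24:c[0]+24],(400,300),interpolation=cv2.INTER_CUBIC))
    else: o.append(cv2.resize(im,(400,300)))
o.append(o[0]*0); cv2.imwrite("pics/fin.png",np.vstack([np.hstack(o[:2]),np.hstack(o[2:])]))
f=imaging.grab_frame("scene"); W=lambda q:R.apply(np.array(q)/1e3)+[x,y,0]
for n,c,k in(("scene",(333,266),0),("top",(319,228),0)):
    f=imaging.grab_frame(n)
    for q in((-55,72,34),(-55,72,22),(-55,82,44),(-55,82,22)): print(n,q,np.round((proj(f,W(q))-[c[0]-24,c[1]-18]+.5)*8.333-.5),end=" ")
    print("per mm",(proj(f,W((-54,72,34)))-proj(f,W((-55,72,34))))*8.333)
E
```

```text
pulled [-46.30729459  -0.11106045   0.05763373]
scene (-55, 72, 34) [236. 160.] scene (-55, 72, 22) [236. 193.] scene (-55, 82, 44) [219. 160.] scene (-55, 82, 22) [219. 221.] per mm [-3.76174344 -1.29793279]
top (-55, 72, 34) [189. 164.] top (-55, 72, 22) [190. 170.] top (-55, 82, 44) [191. 129.] top (-55, 82, 22) [192. 140.] per mm [3.04173993 0.2294574 ]
```

View pics/fin.png

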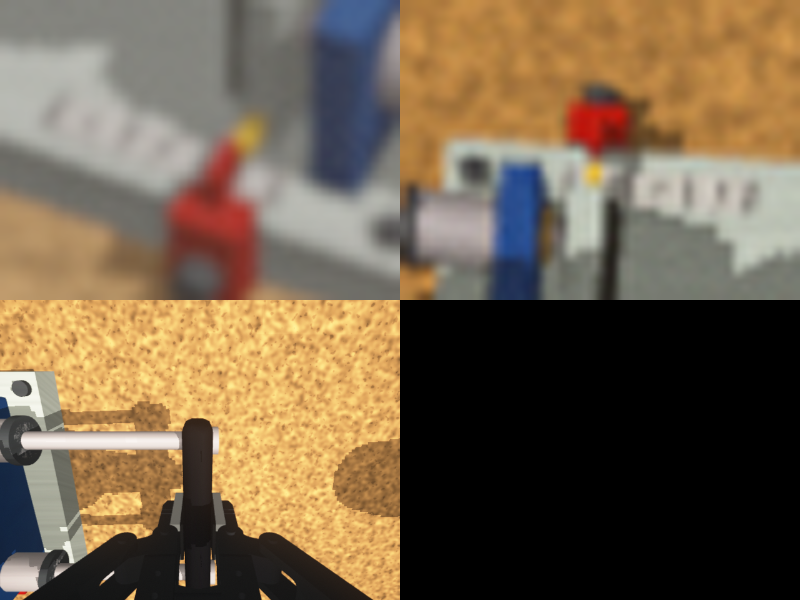

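In the close views, the yellow pointer's visible part is directly behind the red blade in both. In the top view the pointer is at x=194 and the blade at about 196. The scene view suggests 1 mm more, and so does the earlier wrist measurement, so I pull 1 mm and settle.

Emit:
{"api": "play_rows", "payload": {
  "commands": [
    [0,1,0,0,0,0],
    [0,0,0,0,0,0],
    [0,0,0,0,0,0],
    [0,0,0,0,0,0],
    [0,0,0,0,0,0]
  ]
}}

```text
time: 22.67
tool_pos: [0.5396, 0.2594, 0.0561]
tool_rot: [0.0, 0.037, 0.999, -0.003]
contact_force: [-3.7, -11.2, 8.8]
gripper_width: 0.174
grasp_force: 60.0
```

Emit:
{"api": "play_rows", "payload": {
  "commands": [
    [0,0,0,0,0,0],
    [0,0,0,0,0,0],
    [0,0,0,0,0,0],
    [0,0,0,0,0,0],
    [0,0,0,0,0,0]
  ]
}}

```text
time: 23.08
tool_pos: [0.5396, 0.2594, 0.0561]
tool_rot: [0.0, 0.037, 0.999, -0.003]
contact_force: [-3.7, -12.0, 9.4]
gripper_width: 0.177
grasp_force: 60.0
```

```bash
python3 - <<'E'
from rel import *; import cv2
f=imaging.grab_frame("top"); im=f["image"]; h=cv2.cvtColor(im,cv2.COLOR_RGB2HSV).astype(int)
for r in range(218,234): print(r,[tuple(h[r,c]) for c in range(316,322)] if r in(225,226,227,228,229,230,231) else "")
E
python3 -c "
from plant import manip
s=manip.state();print(s['tool_pos'],s['contact_force'],s['joint_vel'])"
```

```text
218 
219 
220 
221 
222 
223 
224 
225 [(np.int64(3), np.int64(236), np.int64(188)), (np.int64(1), np.int64(232), np.int64(191)), (np.int64(2), np.int64(228), np.int64(187)), (np.int64(2), np.int64(229), np.int64(137)), (np.int64(3), np.int64(225), np.int64(119)), (np.int64(3), np.int64(229), np.int64(128))]
226 [(np.int64(2), np.int64(215), np.int64(172)), (np.int64(1), np.int64(233), np.int64(182)), (np.int64(2), np.int64(238), np.int64(178)), (np.int64(3), np.int64(223), np.int64(136)), (np.int64(3), np.int64(216), np.int64(112)), (np.int64(2), np.int64(212), np.int64(119))]
227 [(np.int64(8), np.int64(75), np.int64(136)), (np.int64(2), np.int64(164), np.int64(148)), (np.int64(2), np.int64(216), np.int64(156)), (np.int64(2), np.int64(171), np.int64(115)), (np.int64(4), np.int64(145), np.int64(100)), (np.int64(4), np.int64(147), np.int64(99))]
228 [(np.int64(49), np.int64(19), np.int64(188)), (np.int64(10), np.int64(63), np.int64(157)), (np.int64(5), np.int64(146), np.int64(138)), (np.int64(7), np.int64(81), np.int64(114)), (np.int64(11), np.int64(38), np.int64(108)), (np.int64(13)
[... 346 characters left out ...]
nt64(192)), (np.int64(22), np.int64(137), np.int64(226)), (np.int64(23), np.int64(187), np.int64(217)), (np.int64(20), np.int64(65), np.int64(188)), (np.int64(22), np.int64(23), np.int64(166)), (np.int64(30), np.int64(19), np.int64(150))]
231 [(np.int64(23), np.int64(21), np.int64(194)), (np.int64(22), np.int64(129), np.int64(219)), (np.int64(22), np.int64(153), np.int64(183)), (np.int64(21), np.int64(67), np.int64(137)), (np.int64(20), np.int64(24), np.int64(127)), (np.int64(18), np.int64(21), np.int64(123))]
232 
233 
[0.5395624  0.2594008  0.05606376] [ -2.49202042 -10.83190162   9.2233279 ] [ 4.33397737e-05  1.16974711e-03 -5.83376076e-04 -6.15037113e-04
  7.33893125e-05 -1.12291099e-03]
```

```bash
python3 -c "
from plant import manip
print(manip.job_done())"
```

```text
the job is handed in; nothing more can be done
None
```

I handed the job in at about 23 s: the long pin is home in hole_b2 and the short pin in hole_a1, and the gripper still holds the pull bar with the pointer within about 1 mm of the marker's line by camera; the tile, jar and brush were left alone, and the hand-in returned no pass or fail result.

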